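# Make up a water-sampling kit and a soil-sampling kit

## Task

Make up two field sampling kits from the clean stock on the bench. The water kit goes in the tray with three pockets: the round bottle and the square bottle, one in each of the two large pockets, and the thin vial in the small pocket; the soil kit goes in the tray with two pockets: the wide jar in the square pocket and the scoop lying flat, open side up, in the long pocket. Set everything down on the pocket floors, bottles, jar and vial upright, without dropping anything, and leave the beaker, the conical flask and the porcelain dish where they stand.

Things in the scene. Friction and masses are not known exactly. Their poses are not given: they have to be found in the camera images.
- round_bottle: Round amber glass sample bottle with a paper label and a black screw cap, closed, standing upright, about 150 g. Body 48 mm in diameter up to 74 mm height, shoulder and neck above it, cap 30 mm in diameter from 93 mm to the top at 118 mm. Origin: centre of the underside; z up.
- square_bottle: White plastic bottle of square section, standing upright, about 100 g. Body 46 x 46 mm up to 74 mm height (sides along its x and y axes), shoulder above it, round white cap 32 mm in diameter from 85 mm to the top at 109 mm. It also fits its pocket when turned. Origin: centre of the underside; z up.
- vial: Thin round glass vial with a white cap, standing upright, about 45 g. 28 mm in diameter all the way up, 96 mm tall (the cap is the top 18 mm). Origin: centre of the underside; z up.
- jar: Squat wide-mouth glass jar with a white screw lid, standing upright, about 140 g. Body 54 mm in diameter, lid 56 mm in diameter from 50 mm to the top at 68 mm. Origin: centre of the underside; z up.
- scoop: Steel scoop, 145 mm long, 100 g, lying open side up on its flat bottom. From the origin a trough 72 mm long, 44 wide runs to +x (back wall at the origin 42 tall, sides 30 falling to 18 mm); a round handle 14 mm thick runs 73 mm to -x, its centre line 32 mm above the bottom. It balances over the trough: grip the handle near the back wall. Origin: on the underside, below the back wall; z up.
- water_tray: Grey plastic tray with three pockets in a row along its x axis, fixed. 196 mm long (x), 74 wide (y), 32 tall, walls and floor 3 mm; rim lip 6 mm and finger tabs 18 mm beyond these. Two large pockets, 68 x 68 mm inside, centred at x = -61 and x = +10 mm; one small pocket, 48 mm (x) by 68 mm (y), centred at x = +71 mm; all at y = 0. Origin: centre of the underside.
- soil_tray: Grey plastic tray with two pockets in a row along its x axis, fixed. 247 mm long (x), 84 wide (y), 20 tall, walls and floor 3 mm; rim lip 6 mm and finger tabs 18 mm beyond these. One long pocket, 160 mm (x) by 78 mm (y), centred at x = -40.5 mm; one square pocket, 78 x 78 mm, centred at x = +81.5 mm; both at y = 0. The scoop may lie either way round. Origin: centre of the underside.
- beaker: Bystander: empty glass beaker, 52 mm in diameter, 70 mm tall, loose. Leave it where it stands. Origin: centre of the underside.
- flask: Bystander: conical glass flask, 62 mm in diameter at the foot, 30 mm at the rim, 104 mm tall, loose. Leave it where it stands. Origin: centre of the underside.
- dish: Bystander: white porcelain evaporating dish, 66 mm in diameter, 30 mm tall, loose. Leave it where it stands. Origin: centre of the underside.
Mind the look-alikes: they are no part of the job. What is shaped like the jar but black or green is not meant.

How it is judged:
At the end, for the whole second after the job is handed in: Both bottles stand in the 68 mm pockets, one each, the vial in the small pocket, the jar in the square pocket, the scoop open side up in the long one: each origin inside its pocket, underside under 8 mm above the tray's, upright or level within 0.12 rad, released, at rest (x of round_bottle in the frame of water_tray between -0.095 and 0.044 m and y of round_bottle in the frame of water_tray between -0.034 and 0.034 m and z of each of round_bottle, square_bottle, vial in the frame of water_tray below 0.008 m and angle between each of round_bottle, square_bottle, vial, jar, scoop's own z axis and vertical below 0.12 rad and linear speed of each of round_bottle, square_bottle, vial, jar, scoop below 0.02 m/s and angular speed of each of round_bottle, square_bottle, vial, jar, scoop below 0.2 rad/s and x of square_bottle in the frame of water_tray between -0.095 and 0.044 m and y of square_bottle in the frame of water_tray between -0.034 and 0.034 m and x of vial in the frame of water_tray between 0.047 and 0.095 m and y of vial in the frame of water_tray between -0.034 and 0.034 m and x of jar in the frame of soil_tray between 0.0425 and 0.1205 m and y of jar in the frame of soil_tray between -0.039 and 0.039 m and z of each of jar, scoop in the frame of soil_tray below 0.008 m and x of scoop in the frame of soil_tray between -0.1205 and 0.0395 m and y of scoop in the frame of soil_tray between -0.039 and 0.039 m); the robot touches nothing.
It fails at once if the beaker is shifted by more than 25 mm or tipped (distance of beaker from where it was at the start of the episode above 0.025 m or angle between beaker's own z axis and vertical above 0.35 rad).
It fails at once if the conical flask is shifted by more than 25 mm or tipped (distance of flask from where it was at the start of the episode above 0.025 m or angle between flask's own z axis and vertical above 0.35 rad).
It fails at once if the porcelain dish is shifted by more than 25 mm or tipped (distance of dish from where it was at the start of the episode above 0.025 m or angle between dish's own z axis and vertical above 0.35 rad).
It fails at once if a bottle, the vial, the jar or the scoop is dropped (faster than 0.65 m/s while not held: a fall of more than about 20 mm) ((linear speed of round_bottle above 0.65 m/s and contact force between round_bottle and the fingers below 0.1 N) or (linear speed of square_bottle above 0.65 m/s and contact force between square_bottle and the fingers below 0.1 N) or (linear speed of vial above 0.65 m/s and contact force between vial and the fingers below 0.1 N) or (linear speed of jar above 0.65 m/s and contact force between jar and the fingers below 0.1 N) or (linear speed of scoop above 0.65 m/s and contact force between scoop and the fingers below 0.1 N)).
It also fails if it takes over 115 s, if anything falls off the work surface, if the arm or the gripper's body presses on something with over 40 N, if the wrist force passes 120 N, or if a joint passes its speed limit or range.

## Robot

A 6-joint arm with a two-finger parallel gripper is mounted at the origin on the work surface. World frame = base frame: x ahead of the robot, y to its left, z up, the work surface at z = 0. Lengths are in m, angles in rad, forces in N, time in s.
With the tool pointing down it reaches from about 0.275 to 0.775 m from the base axis. Payload 14.6 kg.
Tool frame: the origin (TCP) lies midway between the tips of the shut fingers; the grasp point (between the pads) lies 19 mm behind it; y points along the fingers, x is the direction in which the jaws open and shut, and the axes are right-handed (so a half turn about y gives the same grasp; the last joint's range is limited). The gripper opens to 85 mm and grips with 20 to 120 N. Pads are 22 mm wide; open, the fingers measure 114 mm over their backs; the gripper's body (76 mm by 85 mm) begins 54 mm behind the grasp point. The pads swing forward as they close: fully open they stand 13 mm farther back than shut.
Start: joints at [-1.272, 0.263, -0.048, 1.259, 0, 1.415], TCP at [0.23, -0.472, 0.231] pointing down, gripper open.
Joint ranges: [-2.65, 2.65], [-0.89, 1.7], [-1.18, 1.37], [-2.13, 2.11], [-1.35, 1.29], [-3.14, 3.14]. Speed limits (rad/s): [1.89, 1.89, 2.57, 2.79, 3.14, 3.14].

## Interface

Orientations are given as [roll, pitch, yaw] about the fixed x, y, z axes, in that order (R = Rz(yaw) Ry(pitch) Rx(roll)).
In Python, from workcell import goto, line_to, move_j, move_gripper, dwell, inverse_kinematics, read_state, camera, calibration, PlanningError, sign_off gives the robot as it stands. Calls block until the motion is done:
- goto(position, orientation): joint-space move of the TCP to a pose.
- line_to(position, attitude=None, vel=0.15, f_stop=None): straight line of the TCP; attitude=None keeps the orientation; vel is the mean speed in m/s. With f_stop (N) it stops when the force on the tool has changed by that much, and returns True; else False.
- move_j(angles): joint-space move.
- move_gripper(opening, effort=None): finger opening in m; effort is the grip in N (None keeps the last); returns when the fingers have stopped.
- dwell(seconds).
- inverse_kinematics(position, orientation): joint angles nearest the present ones, or None.
- read_state(): the state.
- camera(name): name is "scene" or "top"; returns the picture (400x640x3 uint8, blue, green, red); there is no depth.
- calibration(name): a dict with "intrinsics" (3x3 intrinsics, pixels), "rvec" (rotation vector, rad) and "tvec" (3), from world to camera coordinates, as OpenCV has them. Camera axes: x right, y down, z forward; pixel columns grow to the right and rows downward; lengths in m; the calibration is good to about 2 mm. A picture is of the moment at which its call begins. calibration takes no time and is no camera call.
A pose or a line that the arm cannot do raises PlanningError and nothing moves.
- sign_off(): hands the job in, once; it reports no verdict.
The state is a dict: "time_s": time; "q": joint angles; "joint_velocities": joint speeds; "joint_efforts": joint torques, N m; "eef_pos": TCP position; "orientation": TCP orientation; "contact_force": force on the tool from outside, world axes, zero at the start; "ft_torque": the same for the moment, N m; "finger_gap": finger opening in m.
Only numpy, scipy, OpenCV 4.12 (cv2) and the standard library are available. Lean on these libraries where they do the work, as an engineer would, in place of code of your own. Each camera call takes 0.05 s, during which the arm holds its last target. There are 200 camera calls.

## Working session

There is one attempt and no reset: what is moved stays moved. The work goes in short steps, each a Python script; the robot and the scene stay as the last script left them, time stands still between calls to the robot, and variables do not carry over. Pictures are saved under pics/ and viewed, about 12 in all and at most 16, crops included, and the job is handed in when it is done.

```bash
mkdir -p pics; ls; python3 - <<'E'
from workcell import *
import cv2
for n in("top","scene"):
    im=camera(n); cv2.imwrite(f"pics/{n}0.png",im); c=calibration(n); print(n,c)
print(read_state())
E
```

```text
pics
top {'intrinsics': array([[420.26538179,   0.        , 327.12866441],
       [  0.        , 420.26538179, 196.6699499 ],
       [  0.        ,   0.        ,   1.        ]]), 'rvec': array([ 2.21214708, -1.97893321,  0.22825276]), 'tvec': array([-0.04984851,  0.61739834,  0.86475388])}
scene {'intrinsics': array([[437.38019494,   0.        , 317.26653325],
       [  0.        , 437.38019494, 192.0409584 ],
       [  0.        ,   0.        ,   1.        ]]), 'rvec': array([ 1.1817051 ,  2.08695562, -1.11279731]), 'tvec': array([ 0.2888621 , -0.24961469,  1.48278524])}
{'time_s': 0.1, 'q': array([-1.27230472e+00,  2.63468149e-01, -4.88592056e-02,  1.25936488e+00,
        1.45318399e-06,  1.41549941e+00]), 'joint_velocities': array([ 0.00038513, -0.00108556,  0.00168712, -0.00041988, -0.00133257,
        0.00017939]), 'joint_efforts': array([ 1.25922717e-03, -6.38575172e+01,  3.85065866e+01,  9.98794829e-03,
       -2.69363318e-04,  9.32047698e-06]), 'eef_pos': array([ 0.23007594, -0.47164844,  0.23088201]), 'orientation': array([-1.57065632e+00,  8.84903918e-04, -1.11700774e+00]), 'contact_force': array([-1.450799  ,  0.30618014,  0.23039901]), 'ft_torque': array([-0.0233846 ,  0.01823548,  0.01340832]), 'finger_gap': 0.08546280991821785}
```

View pics/top0.png

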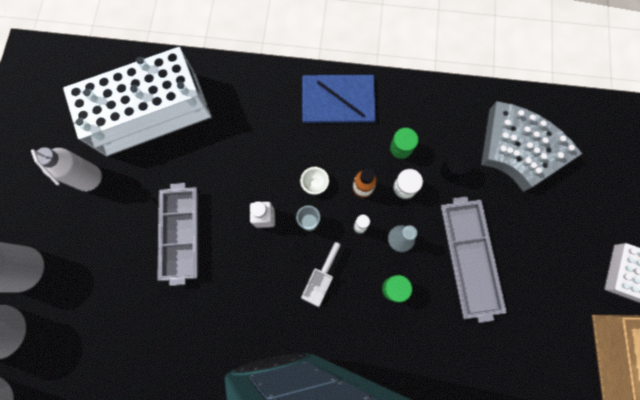

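View pics/scene0.png

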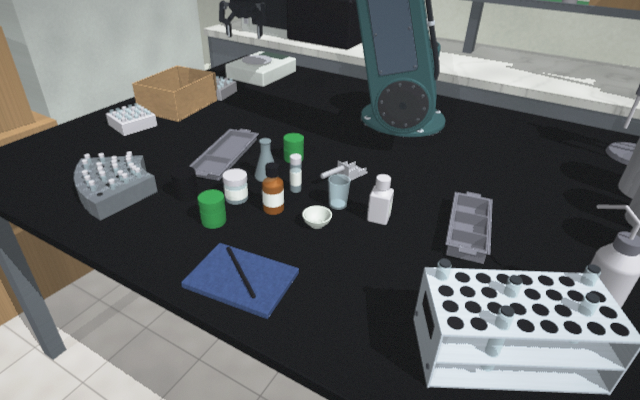

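```bash
cat > h.py <<'E'
from workcell import *
import cv2, numpy as np
def cam(n):
    c=calibration(n); return c["intrinsics"],cv2.Rodrigues(c["rvec"])[0],np.asarray(c["tvec"]).ravel()
def ray(n,uv,z):
    "pixel -> world point on plane at height z"
    K,R,t=cam(n); o=-R.T@t; d=R.T@np.linalg.solve(K,[uv[0],uv[1],1.]); return (o+d*(z-o[2])/d[2])
def proj(n,P):
    K,R,t=cam(n); return cv2.projectPoints(np.float64(P).reshape(-1,3),cv2.Rodrigues(R)[0],t,K,None)[0].reshape(-1,2)
def crop(im,x0,y0,x1,y1,s,name):
    c=cv2.resize(im[y0:y1,x0:x1],None,fx=s,fy=s,interpolation=cv2.INTER_CUBIC)
    for x in range((x0+19)//20*20,x1,20): cv2.putText(c,str(x),((x-x0)*s,9),0,.33,(0,255,255)); cv2.line(c,((x-x0)*s,11),((x-x0)*s,16),(0,255,255))
    for y in range((y0+19)//20*20,y1,20): cv2.putText(c,str(y),(0,(y-y0)*s+4),0,.33,(0,255,255)); cv2.line(c,(24,(y-y0)*s),(29,(y-y0)*s),(0,255,255))
    cv2.imwrite(name,c)
E
python3 - <<'E'
from h import *
im=cv2.imread("pics/top0.png"); crop(im,245,120,445,310,3,"pics/c1.png")
# tray outlines: dark surround -> threshold
g=cv2.cvtColor(im,6)
for nm,(x0,y0,x1,y1),z in(("water",(150,170,215,300),.032),("soil",(430,185,520,335),.02)):
    m=(g[y0:y1,x0:x1]>75).astype(np.uint8)
    cs,_=cv2.findContours(m,0,1); c=max(cs,key=cv2.contourArea)
    c=cv2.morphologyEx(cv2.drawContours(np.zeros_like(m),[c],-1,1,-1),2,np.ones((3,3)))
    pts=np.argwhere(c)[:,::-1]+[x0,y0]
    W=np.array([ray("top",p,z)[:2] for p in pts]).astype(np.float32)
    print(nm,cv2.minAreaRect(W),W.mean(0))
h=cv2.cvtColor(im,40)
print("cam",-cam("top")[1].T@cam("top")[2])
for nm,p,z in(("round",(368,177),.118),("sq",(261,208),.109),("vial",(362,220),.096),("jar",(409,180),.068),("beaker",(308,217),.07),("flask",(410,232),.104),("dish",(315,181),.03),("g1",(404,141),.068),("g2",(398,289),.068)): print(nm,ray("top",p,z).round(3))
E
```

```text
Traceback (most recent call last):
  File "h.py", line 7, in ray
    K,R,t=cam(n); o=-R.T@t; d=R.T@np.linalg.solve(K,[uv[0],uv[1],1.]); return (o+d*(z-o[2])/d[2])
          ~~~^^^
  File "h.py", line 4, in cam
    c=calibration(n); return c["intrinsics"],cv2.Rodrigues(c["rvec"])[0],np.asarray(c["tvec"]).ravel()
ValueError: time passes only in moves, steps and waits
```

View pics/c1.png

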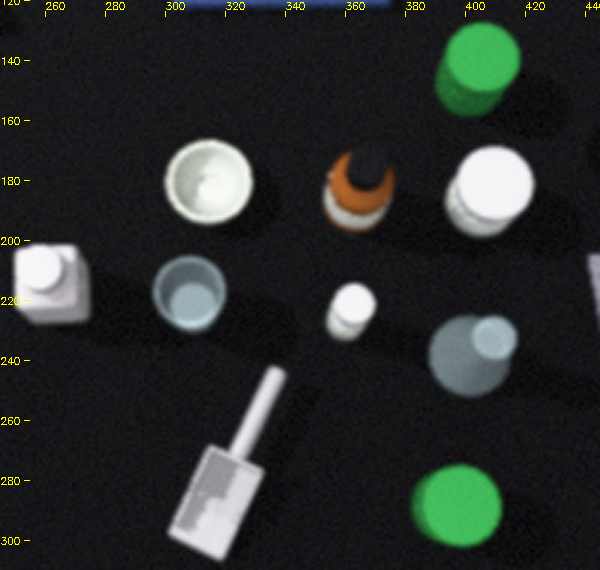

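```bash
python3 - <<'E'
from workcell import *
import pickle
pickle.dump({n:calibration(n) for n in("top","scene")},open("cal.pkl","wb"))
E
sed -i 's/^def cam(n):/import pickle\nCAL=pickle.load(open("cal.pkl","rb"))\ndef cam(n):/; s/c=calibration(n); return/c=CAL[n]; return/' h.py
python3 - <<'E'
from h import *
im=cv2.imread("pics/top0.png")
g=cv2.cvtColor(im,6)
for nm,(x0,y0,x1,y1),z in(("water",(150,170,215,300),.032),("soil",(430,185,520,335),.02)):
    m=(g[y0:y1,x0:x1]>75).astype(np.uint8)
    cs,_=cv2.findContours(m,0,1); c=max(cs,key=cv2.contourArea)
    c=cv2.drawContours(np.zeros_like(m),[c],-1,1,-1)
    pts=np.argwhere(c)[:,::-1]+[x0,y0]
    W=np.array([ray("top",p,z)[:2] for p in pts]).astype(np.float32)
    r=cv2.minAreaRect(W); print(nm,r,W.mean(0)); print(proj("top",np.c_[cv2.boxPoints(r),[z]*4]).round(0).tolist())
print("cam",-cam("top")[1].T@cam("top")[2])
for nm,p,z in(("round",(367.5,176),.118),("sq",(258.7,209.7),.109),("sqbody far corner base",(274.5,226.5),0),("vial",(363,221.3),.096),("jar",(410.7,181),.068),("beaker",(308,216.7),.07),("flask",(410,232.7),.104),("flaskfoot",(401.7,238.7),.0),("dish",(314.7,180.7),.03),("g1",(406,138.5),.068),("g2",(398.5,288),.068),("hend",(245+277/3,120+372/3),.035),("hback",(245+236/3,120+458/3),.036),("cb1",(245+211/3,120+446/3),.03),("cb2",(245+262/3,120+470/3),.03),("cf1",(245+222/3,120+558/3),.018),("cf2",(245+170/3,120+533/3),.018)): print(nm,ray("top",p,z).round(3))
crop(im,150,175,220,295,4,"pics/a.png");crop(im,430,190,520,330,4,"pics/b.png")
a=cv2.imread("pics/a.png");b=cv2.imread("pics/b.png");s=im[195:235,240:280];s=cv2.resize(s,None,fx=3,fy=3,interpolation=2)
o=np.zeros((560,780,3),np.uint8);o[:480,:280]=a;o[:560,290:650]=b;o[:120,655:775]=s;cv2.imwrite("pics/c2.png",o)
E
```

```text
water ((0.5071032643318176, 0.3496209681034088), (0.23382800817489624, 0.08705426007509232), 10.319609642028809) [0.5045869  0.34852856]
[[156.0, 286.0], [196.0, 284.0], [196.0, 181.0], [158.0, 184.0]]
soil ((0.5270118713378906, -0.32344722747802734), (0.28346508741378784, 0.0977117195725441), 14.233160972595215) [ 0.5229877  -0.32434586]
[[464.0, 325.0], [508.0, 318.0], [480.0, 194.0], [439.0, 200.0]]
cam [ 4.11467306e-01 -2.83567666e-04  9.80897256e-01]
round [ 0.663 -0.063  0.118]
sq [0.566 0.159 0.109]
sqbody far corner base [0.55  0.136 0.   ]
vial [ 0.568 -0.064  0.096]
jar [ 0.676 -0.164  0.068]
beaker [0.569 0.056 0.07 ]
flask [ 0.554 -0.163  0.104]
flaskfoot [ 0.554 -0.164  0.   ]
dish [0.663 0.053 0.03 ]
g1 [ 0.776 -0.146  0.068]
g2 [ 0.439 -0.154  0.068]
hend [ 0.521 -0.015  0.035]
hback [0.454 0.008 0.036]
cb1 [0.461 0.028 0.03 ]
cb2 [ 0.448 -0.012  0.03 ]
cf1 [0.382 0.01  0.018]
cf2 [0.395 0.051 0.018]
```

View pics/c2.png

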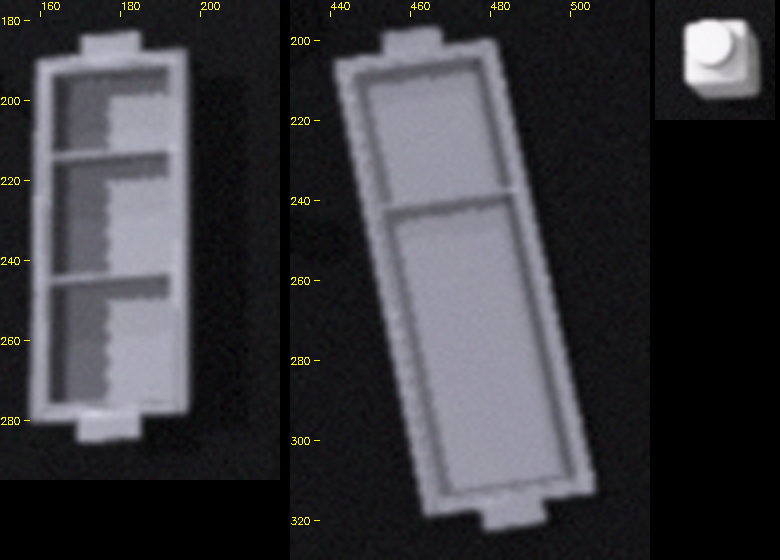

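```bash
cat >> h.py <<'E'
def tray(cs,z):
    "lip corners TL TR BR BL (TL,TR at +x end) -> centre, yaw"
    P=np.array([ray("top",c,z)[:2] for c in cs]); d=(P[0]+P[1]-P[2]-P[3])/2
    return P.mean(0),np.arctan2(d[1],d[0]),np.linalg.norm(d),np.linalg.norm(P[0]-P[1]),np.linalg.norm(P[3]-P[2])
WT=tray([(159.5,190.2),(196.8,187.2),(196.8,277.8),(157.2,280.8)],.032)
ST=tray([(440.8,205.5),(481,200),(506.5,312.5),(463.8,318.8)],.02)
def intray(T,x,y=0):
    c,s=np.cos(T[1]),np.sin(T[1]); return T[0]+np.array([c*x-s*y,s*x+c*y])
ZC=.24
def ori(yaw): return [-np.pi/2,0,(yaw+np.pi)%(2*np.pi)-np.pi]
def over(xy,yaw,z=ZC):
    "goto above xy with the jaw yaw (mod pi) that turns the last joint least"
    q0=read_state()["q"]; best=None
    for k in(0,np.pi):
        q=inverse_kinematics([*xy,z],ori(yaw+k))
        if q is not None:
            c=abs(q[5]-q0[5])
            if best is None or c<best[0]: best=(c,yaw+k)
    goto([*xy,z],ori(best[1])); return best[1]
def pick(xy,z,yaw,opening,effort):
    move_gripper(opening); over(xy,yaw)
    if line_to([*xy,z+.0],vel=.12,f_stop=8): print("contact on descent",read_state()["eef_pos"])
    move_gripper(0,effort); s=read_state(); print("grip gap",s["finger_gap"],"t",s["time_s"])
    line_to([*xy,z+.02],vel=.05); line_to([*xy,ZC],vel=.15); print("gap lifted",read_state()["finger_gap"])
def place(xy,z,yaw,opening):
    "z: nominal TCP height at touchdown"
    over(xy,yaw); line_to([*xy,z+.015],vel=.15)
    hit=line_to([*xy,z-.006],vel=.025,f_stop=4); s=read_state(); print("touch",hit,s["eef_pos"].round(4),"nominal",round(z,4))
    dwell(.2); move_gripper(opening); p=s["eef_pos"]; line_to([*xy,ZC],vel=.15); print("t",read_state()["time_s"])
E
python3 - <<'E'
from h import *
print(WT,ST)
pick((.568,-.064),.054,np.pi/2,.055,40)
place(intray(WT,.071),.057,WT[1]+np.pi/2,.05)
over((.50,-.1),np.pi/2)
cv2.imwrite("pics/top1.png",camera("top")); crop(cv2.imread("pics/top1.png"),140,120,440,310,2,"pics/c3.png")
E
```

```text
(array([0.50616691, 0.34745167]), np.float64(0.1772662730981776), np.float64(0.20704704066534257), np.float64(0.08624852552090213), np.float64(0.0872433303684024)) (array([ 0.52630232, -0.32458394]), np.float64(0.24910498918424165), np.float64(0.2570981868265215), np.float64(0.09609150598749991), np.float64(0.09640414157255618))
grip gap 0.026857510324257615 t 4.4833
gap lifted 0.026735372201272825
touch True [0.5762 0.36   0.0571] nominal 0.057
t 12.325
```

View pics/c3.png

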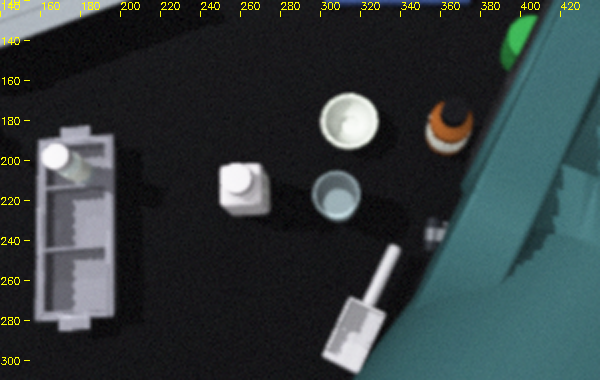

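The vial stands in the small pocket (cap at about (167,198)) and nothing else has moved. Next are the square bottle and the round bottle.

```bash
python3 - <<'E'
from h import *
pick((.566,.159),.077,np.pi/2,.058,40)
place(intray(WT,.010),.080,WT[1]+np.pi/2,.055)
pick((.663,-.063),.085,np.pi/2,.058,50)
place(intray(WT,-.061),.088,WT[1]+np.pi/2,.055)
over((.50,-.2),np.pi/2)
cv2.imwrite("pics/top2.png",camera("top"));cv2.imwrite("pics/scene2.png",camera("scene")); crop(cv2.imread("pics/top2.png"),140,120,440,310,2,"pics/c4.png")
E
```

```text
grip gap 0.03149668608518282 t 17.225
gap lifted 0.03086888864092258
touch True [0.5159 0.3495 0.0805] nominal 0.08
t 23.175
grip gap 0.028426532968969607 t 26.8167
gap lifted 0.02899348052452304
touch True [0.4462 0.3368 0.0886] nominal 0.088
t 33.4833
```

View pics/c4.png

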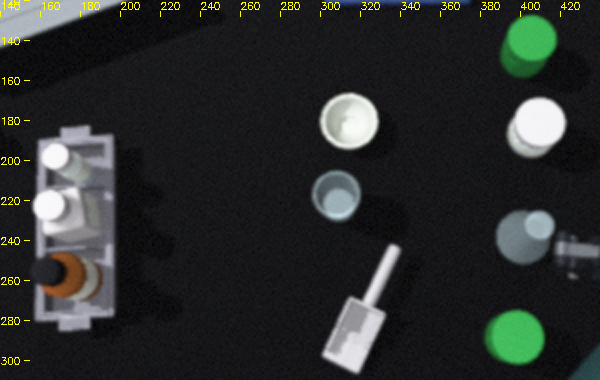

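View pics/scene2.png

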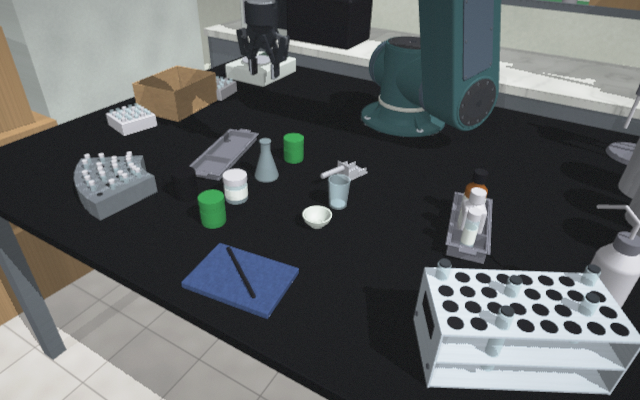

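The water kit is standing in its tray and the bystanders have not moved. Next are the jar (white lid, (410,181)) and the scoop.

```bash
python3 - <<'E'
from h import *
pick((.676,-.164),.036,np.pi/2,.076,50)
place(intray(ST,.0815),.039,ST[1]+np.pi/2,.076)
s=np.arctan2(.0455,-.1325); u=np.array([np.cos(s),np.sin(s)])
g=np.array([.4545,.008])-.020*u
pick(g,.014,s-np.pi/2,.05,90)
st=read_state(); off=st["orientation"][2]-s; best=None
for sp in(ST[1],ST[1]+np.pi):
    xy=intray(ST,-.0405)-.020*np.array([np.cos(sp),np.sin(sp)])
    q=inverse_kinematics([*xy,ZC],ori(sp+off))
    if q is not None and (best is None or abs(q[5]-st["q"][5])<best[0]): best=(abs(q[5]-st["q"][5]),sp,xy)
print(best)
goto([*best[2],ZC],ori(best[1]+off))
for n in("top","scene"): cv2.imwrite(f"pics/{n}3.png",camera(n))
a=cv2.imread("pics/top3.png")[170:340,400:560];b=cv2.imread("pics/scene3.png")[80:230,130:330]
o=np.zeros((340,730,3),np.uint8);o[:340,:320]=cv2.resize(a,None,fx=2,fy=2);o[:300,330:730]=cv2.resize(b,None,fx=2,fy=2);cv2.imwrite("pics/c5.png",o)
import json;json.dump([best[2].tolist(),best[1],read_state()["time_s"]],open("sc.json","w"))
E
```

```text
grip gap 0.05460258793979978 t 38.8083
gap lifted 0.05482690609144408
touch True [ 0.6052 -0.3044  0.0398] nominal 0.039
t 45.4333
grip gap 0.011110102330131095 t 49.5417
gap lifted 0.011429035273424863
(np.float64(1.1225186068170863), np.float64(3.3906976427740347), array([ 0.50643508, -0.32963794]))
```

View pics/c5.png

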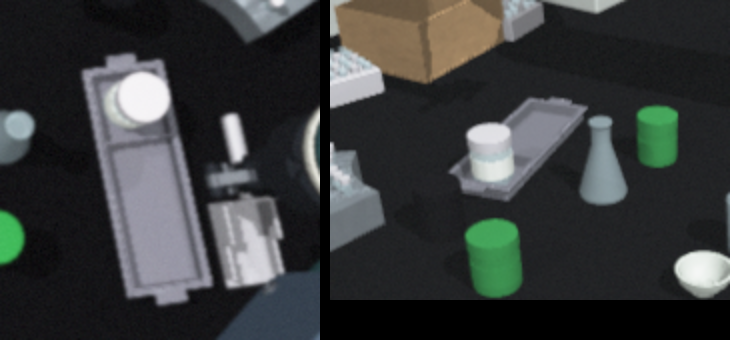

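```bash
python3 - <<'E'
from h import *
im=cv2.imread("pics/top3.png"); o=intray(ST,-.0405); a=ST[1]+np.pi; c,s=np.cos(a),np.sin(a); zb=ZC-.014
P=[(0,.022,.03),(0,-.022,.03),(.072,-.022,.018),(.072,.022,.018),(-.073,.007,.032),(-.073,-.007,.032)]
W=[[o[0]+c*x-s*y,o[1]+s*x+c*y,zb+z] for x,y,z in P]; p=proj("top",W); print(p.round(1).tolist())
k=cv2.resize(im[215:325,490:550],None,fx=5,fy=5,interpolation=2)
for q in p: cv2.drawMarker(k,tuple(int(v) for v in (q-[490,215])*5+2),(0,0,255),0,12,1)
cv2.imwrite("pics/c6.png",k)
E
```

```text
[[537.7, 268.1], [512.5, 271.7], [519.5, 314.8], [544.7, 311.0], [519.4, 227.1], [511.6, 228.2]]
```

View pics/c6.png

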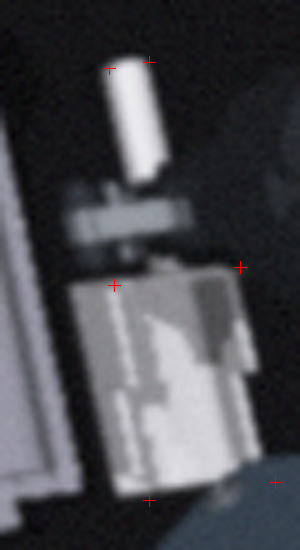

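The scoop hangs level and parallel to the tray. It sits about 2 mm from the prediction, toward the handle end, so I'll shift by 1.5 mm and place it.

```bash
python3 - <<'E'
from h import *
import json
xy=np.array(json.load(open("sc.json"))[0])-.0015*np.array([np.cos(ST[1]),np.sin(ST[1])])
z=.017
line_to([*xy,z+.02],vel=.15)
hit=line_to([*xy,z-.006],vel=.025,f_stop=4); print("touch",hit,read_state()["eef_pos"].round(4),z)
dwell(.2); move_gripper(.04); line_to([*xy,ZC],vel=.15)
over((.35,-.0),np.pi/2,.3)
dwell(.3); print(read_state()["time_s"],read_state()["contact_force"])
for n in("top","scene"): cv2.imwrite(f"pics/{n}4.png",camera(n))
crop(cv2.imread("pics/top4.png"),140,110,540,340,2,"pics/c7.png")
b=cv2.imread("pics/scene4.png")[100:290,150:510];cv2.imwrite("pics/c8.png",cv2.resize(b,None,fx=2,fy=2,interpolation=2))
E
```

```text
touch True [ 0.5052 -0.3299  0.0172] 0.017
59.1417 [ 0.36592783  0.33482032 -0.1222268 ]
```

View pics/c7.png

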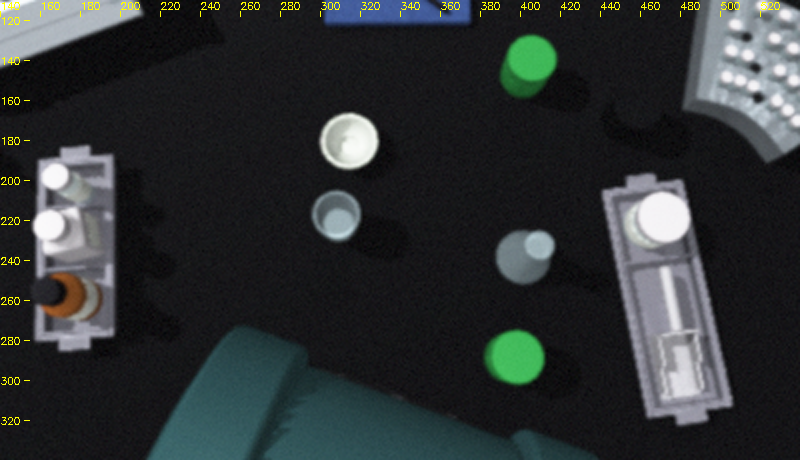

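View pics/c8.png

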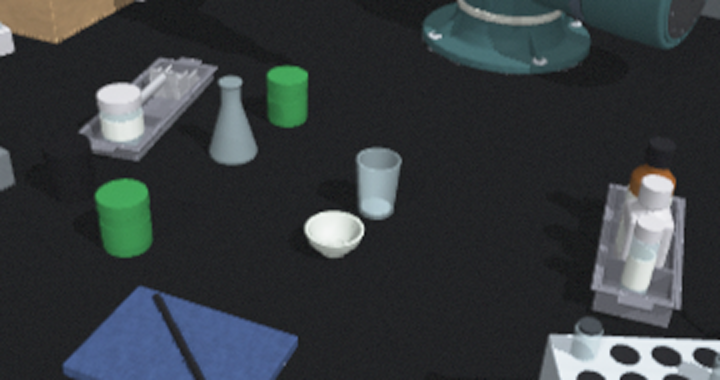

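```bash
python3 -c "
from workcell import *
sign_off()"
```

```text
the job is handed in; nothing more can be done
```

Both kits are made up and the job is handed in, at about 59 s of the 115 s allowed. The sign-off reports no verdict.

- **Water kit:** the vial is in the small pocket. The square bottle is in the middle large pocket and the round bottle in the end one.
- **Soil kit:** the jar with the white lid is in the square pocket. The scoop lies open side up in the long pocket, with its trough toward the robot.
- **Touchdown:** each item was lowered until the force stop tripped, within 1 mm of the expected pocket-floor height. I then released it and backed off.
- **Last checks:** the final top and scene pictures show the bottles, jar and vial upright and the scoop flat. The beaker, flask and dish stand where they were. The arm is clear, with wrist force under 1 N.
- **Disagreement:** while held, the scoop sat about 2 mm off its predicted position along its length. I corrected by 1.5 mm before setting it down. No check failed.

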